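Open the spray booth to its pointer and start the fan

TASK

Get the glaze-spraying booth ready: with your fingertips, push its clear counterweighted window up from beneath the lip until the lip is level with the black pointer on the left post, and leave it there. Then press the large fan button on the control box all the way down and let it go. Pick nothing up, do not pinch the lip or push on its top, leave the pointer and the small lamp button alone, and do not disturb the pots, jars and brush standing about.

Things in the scene. Friction and masses are not known exactly. Their poses are not given: they have to be found in the camera images.
- booth: Fixed bench-top spray booth: grey base 20 mm high, two aluminium posts (30 mm square, centred 205 mm to either side) with a bar across at 450 mm, clear side panels, low filter box behind. Origin on the table under the middle of the window plane (the posts' plane); +x points into the booth, away from the operator, +y to the left post, z up. The base's front is 20 mm in front of the origin.
- sash (a joint): Height of the clear sliding window in m above its closed position (0 closed, 0.25 top stop); it starts part-way open. Counterweighted (600 g, balanced): it needs about 4 to 6 N to move up or down and stays where it is left. A black rubber strip (18 x 290 x 3 mm) on the lip's top face, from 14 mm behind its front edge, shows where not to press.
- lip (a point): Middle of the front edge of the window's lip, at mid-height, 40 mm in front of the window plane, 31 mm above the table when closed. Axes as booth. The lip: aluminium ledge on the window's bottom edge, 300 mm long, 12 mm thick, 33 mm out from the rail towards -x, front edge rounded (radius 6). Its underside is 6 mm below this point; under it is free air; the base (20 mm high) begins 20 mm behind.
- mark (a point): The point of the black pointer clip on the left post, the height to which the lip's mid-height is to be raised (beyond the lip's left end, 17 mm to its side, as far forward as the lip's edge). The clip grips the post stiffly and is set at another height each time. Axes as booth.
- control: Control box, fixed to the table: grey, 100 x 150 x 45 mm, beside the booth, to the left or the right of it. Origin at the centre of its underside. It bears two grey push buttons in black housings: the large one (fan) towards -y and the small one (lamp) towards +y of its own frame.
- fan (a joint): Travel of the large fan button in m: 0 released, 0.006 fully down (about 5 N); springs back.
- fan_top (a point): Centre of the top face of the fan button, 38 mm in diameter; it is pressed straight down.
- lamp (a joint): Travel of the small lamp button in m, 0 released, 0.006 fully down. To be left alone.
- lamp_top (a point): Centre of the top face of the lamp button, 20 mm in diameter, 74 mm from the fan button.
- mug: White mug, 76 mm wide, 85 mm high, loose, on the turntable inside the booth about 125 mm behind the window. Origin at the centre of its underside.
- jar_a: Closed amber glaze jar, 52 mm wide, 55 mm high, loose, on the table in front of the left part of the window. Origin at the centre of its underside.
- jar_b: Closed green glaze jar, 52 mm wide, 55 mm high, loose, in front of the right part of the window. Origin at the centre of its underside.
- jar_c: Closed amber glaze jar, 60 mm wide, 70 mm high, loose, on the booth floor right of the turntable. Origin at the centre of its underside.
- bowl: White bowl, 110 mm wide, 50 mm high, loose, nearer the operator, left of the middle. Origin at the centre of its underside.
- cup: Terracotta cup, 70 mm wide, 80 mm high, loose, nearer the operator, right of the middle. Origin at the centre of its underside.
- brush: Paint brush, 190 mm long, lying loose across the front of the booth, nearer the operator than the lip. Origin under its middle.
- crock: Terracotta brush crock, fixed, 100 mm wide, 120 mm high, brushes standing out to about 220 mm, on the other side of the booth from the control box. Origin at the centre of its underside.
Not all that is in view belongs to the job. What is shaped like the control but yellow is not meant.

How it is judged:
By the outcome, as a careful person would: the job done as asked, in the order asked, and still so for the second after the job is handed in, with the robot touching nothing.
It also fails if it takes over 48 s, if anything falls off the work surface, if the arm or the gripper's body presses on something with over 40 N, if the wrist force passes 120 N, or if a joint passes its speed limit or range.

ROBOT

A 7-joint arm with a two-finger parallel gripper is mounted at the origin on the work surface. World frame = base frame: x ahead of the robot, y to its left, z up, the work surface at z = 0. Lengths are in m, angles in degrees, forces in N, time in s.
With the tool pointing down it reaches from about 0.35 to 0.775 m from the base axis. Payload 3.1 kg.
Tool frame: the origin (TCP) lies on the centre line of the jaws, within the pads' length; the fingertips stand 19 mm ahead of it and the grasp point (between the pads) is the TCP; z points along the fingers, y is the line along which they close (so a half turn about z gives the same grasp; the last joint's range is limited). The gripper opens to 85 mm and grips with 20 to 120 N. Pads are 22 mm wide; open, the fingers measure 114 mm over their backs; the gripper's body (76 mm by 85 mm) begins 54 mm behind the grasp point. The pads swing forward as they close: fully open they stand 13 mm farther back than shut.
Start: joints at [62.126, 17.813, 0.802, 86.603, -0.252, 75.585, -1.558], TCP at [0.237, -0.496, 0.25] pointing down, gripper open.
Joint ranges: [-154.91, 154.91], [-16.99, 109.72], [-72.82, 74.43], [7.12, 147.25], [-82.49, 262.49], [11.32, 116.49], [-174.64, 174.64]. Speed limits (degrees/s): [159.86, 159.86, 180, 180, 180, 180, 180].

INTERFACE

Orientations are given as [roll, pitch, yaw] about the fixed x, y, z axes, in that order (R = Rz(yaw) Ry(pitch) Rx(roll)).
In Python, from cell import * gives the robot as it stands. The module is installed in compiled form; this text tells all that it offers.
- The arm moves only by the shell command python3 -m inch 'ROWS' [OPENING] [FORCE]. ROWS is JSON, one flat list of numbers, 4 for each row, row after row: the shift along the world's x, y, z in m, then the turn about the world's z in degrees. In form: [dx, dy, dz, turn, dx, dy, dz, turn, ...]. A call has 1 to 20 rows; each row is the pose to reach, as a shift and turn from the pose commanded when the call began; what a row does not reach only later rows make up. A row lasts 1/10 s, in which the tool goes at most 50 mm and 8.59 degrees, less where a joint would pass 70% of its speed; a pose out of reach is approached as far as the arm can. A call with a gripper value outside its range is refused whole. OPENING is the opening in per cent of the stroke, from 0 (shut) to 100 (fully open), set as the call begins (- or left out, the last holds). The fingers move at their own pace and stop on an object; FORCE is the grip in N (left out, the last holds). Time passes only in rows, so rows that repeat a pose let the fingers close. It gives the time, the measured TCP pose, the force, the opening and the grip force at its end, in the units of the state.
- state(): the state, without advancing time (a new reading comes with each control period).
- get_image(name): name is "side" or "top"; returns (picture, depth): 420x560x3 uint8, blue, green, red; 420x560 float32, m along the optical axis (not along the pixel's ray), 0 where there is no reading.
- camera_info(name): a dict with "mtx" (3x3 intrinsics, pixels), "dist" ([k1, k2, p1, p2, k3] as OpenCV has them; the pictures are not rectified), "extrinsics" (4x4, takes a point from camera to world coordinates). Camera axes: x right, y up, looking along -z (the intrinsics and any distortion apply to the point x, -y, -z); pixel columns grow to the right and rows downward; lengths in m; the calibration is good to about 2 mm. A picture is of the moment at which its call begins. camera_info takes no time and is no camera call.
- finish_job(): hands the job in; it is judged then, once.
The state is a dict: "clock": time; "joint_positions": joint angles; "joint_vel": joint speeds; "tau": joint torques, N m; "eef_pos": TCP position; "tcp_rot": TCP orientation; "force": force on the tool from outside, world axes, zero at the start; "moment": the same for the moment, N m; "width": finger opening in m; "grasp_force": force on a finger pad.
Only numpy, scipy, OpenCV 4.12 (cv2) and the standard library are available. Lean on these libraries where they do the work, as an engineer would, in place of code of your own. Each camera call takes 0.05 s, during which the arm holds its last target. There are 200 camera calls.

## Working session

There is one attempt and no reset: what is moved stays moved. The work goes in short steps, Python scripts to look and compute and a shell command to move; the robot and the scene stay as the last step left them, time stands still between calls to the robot, and variables do not carry over. Pictures are saved under pics/ and viewed, at most 10 in all, crops included, and the job is handed in when it is done.

```bash
mkdir -p pics; cat > h.py <<'E'
from cell import *
import numpy as np, cv2
def cloud(name):
    im,d=get_image(name); c=camera_info(name)
    K=np.array(c["mtx"],float); D=np.array(c["dist"],float); T=np.array(c["extrinsics"])
    v,u=np.mgrid[0:420,0:560]
    n=cv2.undistortPoints(np.stack([u,v],-1).reshape(-1,1,2).astype(np.float64),K,D).reshape(420,560,2)
    P=np.stack([n[...,0]*d,-n[...,1]*d,-d,np.ones_like(d)],-1)@T.T
    P=P[...,:3]; P[d==0]=np.nan
    return im,d,P
def proj(name,p):
    c=camera_info(name); T=np.linalg.inv(np.array(c["extrinsics"]))
    q=np.atleast_2d(p)@T[:3,:3].T+T[:3,3]; q=q*[1,-1,-1]
    return cv2.projectPoints(q,np.zeros(3),np.zeros(3),np.array(c["mtx"],float),np.array(c["dist"],float))[0].reshape(-1,2)
E
python3 - <<'E'
from h import *
for n in("side","top"):
    im,d,P=cloud(n); cv2.imwrite(f"pics/{n}0.png",im); np.savez(f"{n}0.npz",im=im,P=P)
    print(n,np.round(camera_info(n)["extrinsics"],3).tolist())
s=state(); print(s)
E
```

```text
side [[-0.999, 0.012, -0.047, 0.473], [-0.044, -0.647, 0.761, 1.047], [-0.022, 0.762, 0.647, 0.999], [0.0, 0.0, 0.0, 1.0]]
top [[0.009, 0.997, -0.082, 0.451], [-1.0, 0.011, 0.018, 0.035], [0.019, 0.082, 0.996, 1.279], [0.0, 0.0, 0.0, 1.0]]
{'clock': 0.1, 'joint_positions': array([62.12512878, 17.85663722,  0.80294843, 86.6823083 , -0.25230177,
       75.58443232, -1.55610119]), 'joint_vel': array([-0.03367744, -0.10157349,  0.07132368, -0.22148385,  0.00130361,
       -0.01969252, -0.08518421]), 'tau': array([ 6.51579521e-04, -3.80853689e+01,  1.46458517e-01, -2.31239033e+01,
        1.22214304e-02,  8.21337715e-03,  3.06939157e-06]), 'eef_pos': array([ 0.23639947, -0.49592857,  0.24932547]), 'tcp_rot': array([-1.79878500e+02,  5.28295714e-03,  2.54911709e+01]), 'force': array([-1.45542435,  0.21203565, -0.93934011]), 'moment': array([-0.00470395, -0.06425335,  0.00247382]), 'grasp_force': 0.0, 'width': 0.08533325312181614}
```

View pics/side0.png

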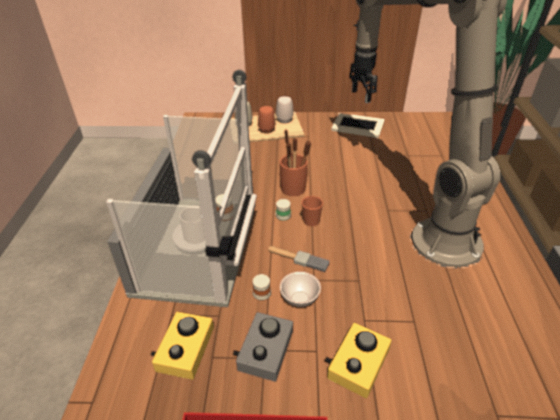

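View pics/top0.png

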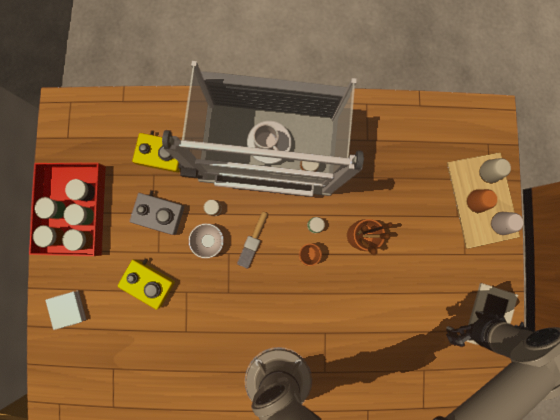

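Side view: the booth is on the left, with the pointer on its left post at about (215,245) and the lip running (232,260)–(255,200). The grey control box is at (265,345), between two yellow decoys. Top view: the lip strip runs (216,183)–(313,192), the control box is at (158,213) with the fan at (164,215) and the lamp at (142,210), and the crock is at right (368,235).

```bash
python3 - <<'E'
from h import *
T=np.load("top0.npz");S=np.load("side0.npz")
def p(Z,n,u,v,r=1):print(n,(u,v),np.round(np.nanmedian(Z["P"][v-r:v+r+1,u-r:u+r+1].reshape(-1,3),0),4))
for n,u,v in[("fan",164,215),("lamp",142,210),("boxc",155,225),("jara",212,208),("bowl",206,241),("jarb",317,225),("cup",312,255),("crock",368,235),("lipL",220,184),("lipm",265,188),("lipR",308,192),("strL",222,180),("mid",190,172),("bar",250,153),("brush1",262,218),("brush2",246,262),("barL",185,148),("barR",345,160)]:p(T,n,u,v)
for n,u,v in[("fan",270,326),("lamp",260,352),("ptr",215,245),("lip1",240,245),("lip2",250,215)]:p(S,n,u,v)
a=cv2.resize(T["im"][120:220,150:370],None,fx=3.6,fy=3.6,interpolation=cv2.INTER_CUBIC)
b=cv2.resize(S["im"][180:310,180:310],None,fx=4.5,fy=4.5,interpolation=cv2.INTER_CUBIC)
cv2.imwrite("pics/a.png",a);cv2.imwrite("pics/b.png",b)
E
```

```text
fan (164, 215) [0.5307 0.364  0.0667]
lamp (142, 210) [0.5455 0.4338 0.0666]
boxc (155, 225) [0.4999 0.3977 0.046 ]
jara (212, 208) [0.5551 0.2149 0.0546]
bowl (206, 241) [0.451  0.2398 0.0044]
jarb (317, 225) [ 0.505  -0.1179  0.0542]
cup (312, 255) [ 0.4087 -0.1074  0.0047]
crock (368, 235) [ 0.4745 -0.2807  0.0546]
lipL (220, 184) [0.6244 0.1846 0.1072]
lipm (265, 188) [0.6139 0.0475 0.1056]
lipR (308, 192) [ 0.6032 -0.0838  0.1061]
strL (222, 180) [0.6365 0.1789 0.1082]
mid (190, 172) [0.6382 0.2516 0.2332]
bar (250, 153) [0.6434 0.0776 0.4464]
brush1 (262, 218) [0.5276 0.057  0.0165]
brush2 (246, 262) [0.3849 0.1071 0.0179]
barL (185, 148) [0.6557 0.2228 0.4364]
barR (345, 160) [ 0.6299 -0.1298  0.4506]
fan (270, 326) [0.5276 0.3766 0.0652]
lamp (260, 352) [0.5473 0.4481 0.0641]
ptr (215, 245) [0.6604 0.2708 0.236 ]
lip1 (240, 245) [0.6217 0.1353 0.1055]
lip2 (250, 215) [0.6074 0.0014 0.1009]
```

View pics/a.png

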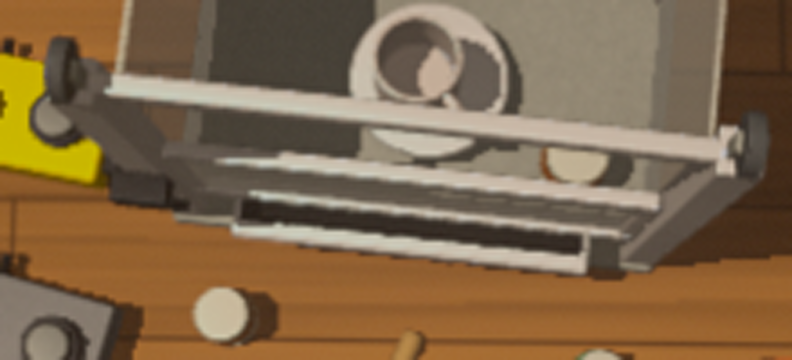

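View pics/b.png

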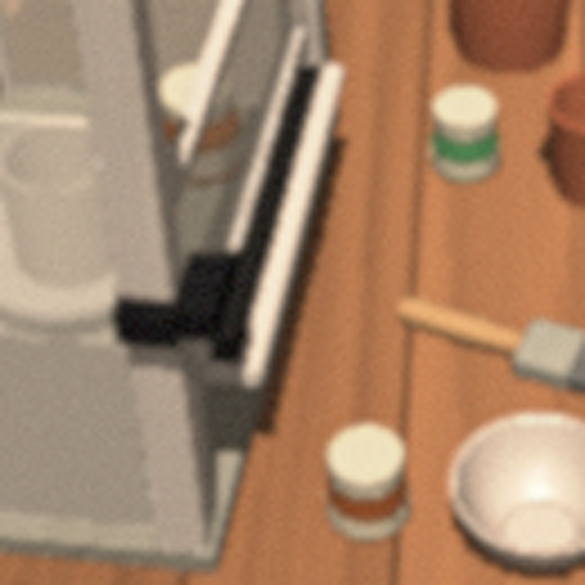

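```bash
python3 -m inch '[0.02,-0.04,0,0,0.04,-0.08,0,0,0.06,-0.12,0,0,0.08,-0.16,0,0,0.1,-0.2,0,0,0.12,-0.24,0,0,0.14,-0.28,0,0,0.15,-0.32,0,0,0.15,-0.32,0,0]' 0; python3 - <<'E'
from h import *
s=state();print(s["clock"],s["joint_positions"],s["eef_pos"],s["tcp_rot"])
S=np.load("side0.npz");T=np.load("top0.npz")
# booth pose from the lip's white front strip; black pixels near the pointer
for n,Z in(("side",S),("top",T)):
    P=Z["P"].reshape(-1,3);g=Z["im"].reshape(-1,3).max(1)
    m=(P[:,2]>.08)&(P[:,2]<.13)&(abs(P[:,0]-.615)<.05)&(P[:,1]>-.15)&(P[:,1]<.22)
    for lo in np.arange(-.1,.2,.04):
        k=m&(abs(P[:,1]-lo)<.012)
        if k.sum()>5:
            q=P[k];print(n,round(lo,2),"n",k.sum(),"xmin",np.round(np.percentile(q[:,0],3),4),"z of front",np.round(np.median(q[q[:,0]<np.percentile(q[:,0],3)+.012][:,2]),4))
    b=(g<55)&(P[:,2]>.15)&(P[:,2]<.3)&(P[:,1]>.15)&(P[:,1]<.3)&(P[:,0]>.55)&(P[:,0]<.72)
    q=P[b];print(n,b.sum(),np.round(np.percentile(q,[1,10,50,90,99],axis=0),4).tolist())
E
```

```text
clock: 1.0
eef_pos: [0.3465, -0.752, 0.2345]
tcp_rot: [179.5, -2.3, 23.2]
force: [-1.9, -0.2, 0.5]
width: 0.0001
grasp_force: 0.0
1.0 [ 62.05084688  64.10277637  34.57248355  10.49613145 -34.69519255
 106.67664072   0.71255169] [ 0.34649706 -0.75203522  0.23447552] [179.50541861  -2.29565648  23.16218765]
side -0.1 n 26 xmin 0.5968 z of front 0.1043
side -0.06 n 72 xmin 0.5985 z of front 0.1039
side -0.02 n 77 xmin 0.6034 z of front 0.1047
side 0.02 n 81 xmin 0.6068 z of front 0.1054
side 0.06 n 87 xmin 0.6107 z of front 0.1043
side 0.1 n 90 xmin 0.6147 z of front 0.1047
side 0.14 n 65 xmin 0.6172 z of front 0.1054
side 0.18 n 81 xmin 0.6218 z of front 0.105
side 307 [[0.6265, 0.2348, 0.2103], [0.6294, 0.2464, 0.2156], [0.6444, 0.2781, 0.2304], [0.6717, 0.2851, 0.2344], [0.6806, 0.2868, 0.2364]]
top -0.1 n 49 xmin 0.5953 z of front 0.1064
top -0.06 n 108 xmin 0.5969 z of front 0.1073
top -0.02 n 111 xmin 0.6 z of front 0.1066
top 0.02 n 104 xmin 0.6052 z of front 0.1076
top 0.06 n 109 xmin 0.6084 z of front 0.1071
top 0.1 n 108 xmin 0.6131 z of front 0.1072
top 0.14 n 111 xmin 0.6161 z of front 0.1075
top 0.18 n 109 xmin 0.6215 z of front 0.1066
top 38 [[0.6245, 0.2223, 0.2177], [0.6254, 0.2258, 0.2222], [0.6283, 0.2348, 0.2288], [0.6416, 0.2648, 0.2344], [0.6487, 0.2778, 0.2354]]
```

```bash
python3 -m inch '[0.04,-0.08,-0.05,0,0.04,-0.08,-0.05,0,0.04,-0.08,-0.05,0]'; python3 -c "
from cell import *;print(state()['joint_positions'])"; python3 -m inch '[-0.04,0.08,0.05,0,-0.06,0.12,0.05,0,-0.08,0.16,0.05,0]';python3 -c "
from cell import *;print(state()['joint_positions'])"
```

```text
clock: 1.3
eef_pos: [0.3534, -0.7831, 0.1914]
tcp_rot: [177.4, -2.1, 22.6]
force: [-1.6, -1.1, 0.0]
width: 0.0001
grasp_force: 0.0
[ 62.12186515  69.82535182  66.0935885    7.34288827 -66.08741421
 104.48684387   1.05528955]
clock: 1.6
eef_pos: [0.3258, -0.71, 0.2204]
tcp_rot: [177.4, -2.0, 23.3]
force: [0.7, -1.2, 2.8]
width: 0.0002
grasp_force: 0.0
[ 43.48471074  58.620029    70.49088679  45.26798563 -57.40357412
  97.63594354  19.04685272]
```

Pushing past the reach limit tilts the tool a little outward, and the tilt stays once it comes back within reach. That gives me a way to get the fingertips under the lip. I'll move to free space, turn the closing line tangential and tilt there.

```bash
python3 -m inch '[0.02,0.025,0.02,-8,0.04,0.05,0.04,-16,0.06,0.075,0.06,-24,0.08,0.1,0.08,-32,0.1,0.125,0.1,-40,0.12,0.15,0.12,-48,0.14,0.175,0.14,-56,0.16,0.2,0.16,-64,0.17,0.21,0.18,-68,0.17,0.21,0.18,-68]'; python3 -c "
from cell import *;print(state()['joint_positions'])"; python3 -m inch '[0.04,-0.04,0,0,0.08,-0.08,0,0,0.12,-0.12,0,0,0.16,-0.16,0,0]';  python3 -m inch '[0.1,-0.1,0,0,0.1,-0.1,0,0]' | sed -n 2,3p;  python3 -m inch '[0.1,-0.1,0,0,0.1,-0.1,0,0]' | sed -n 2,3p;python3 -c "
from cell import *;print(state()['joint_positions'])"
```

```text
clock: 2.6
eef_pos: [0.4992, -0.4987, 0.4058]
tcp_rot: [177.2, -2.4, -44.4]
force: [0.4, -0.4, 0.8]
width: -0.0003
grasp_force: 0.0
[ 22.7933031   47.14808392  72.2578809   35.20325619 -48.33065475
 112.17160893 -73.38309594]
clock: 3.0
eef_pos: [0.5525, -0.5499, 0.3692]
tcp_rot: [178.1, -3.3, -44.5]
force: [-0.9, -1.6, 0.5]
width: 0.0
grasp_force: 0.0
eef_pos: [0.5393, -0.567, 0.3587]
tcp_rot: [177.8, -2.8, -46.5]
eef_pos: [0.5528, -0.5555, 0.356]
tcp_rot: [177.7, -2.7, -44.9]
[ 39.10387264  58.60255165  74.37166799   7.27460807 -67.8260648
 116.38187857 -86.69478459]
```

```bash
python3 -m inch '[-0.02,0.04,0,3,-0.04,0.08,0,6,-0.06,0.12,0,9,-0.08,0.16,0,12,-0.1,0.2,0,15,-0.1,0.245,0,18,-0.1,0.29,0,21,-0.1,0.335,0,24,-0.1,0.38,0,27,-0.1,0.425,0,30,-0.1,0.47,0,33,-0.1,0.515,0,36,-0.1,0.56,0,38,-0.1,0.6,0,40,-0.1,0.605,0,40,-0.1,0.605,0,40]'; python3 - <<'E'
from h import *
s=state();print(s['joint_positions'])
im,d,P=cloud("side");cv2.imwrite("pics/c.png",im)
E
```

```text
clock: 5.0
eef_pos: [0.4519, 0.0508, 0.3564]
tcp_rot: [177.6, -2.7, -4.7]
force: [-0.3, -0.5, -1.1]
width: -0.0001
grasp_force: 0.0
[ -72.987286      3.28183946   66.38039      91.52112664   -0.10319384
   85.04514819 -101.48284555]
```

View pics/c.png

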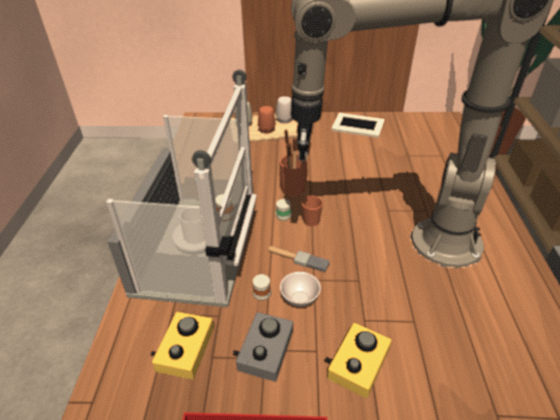

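Nothing has been disturbed, and the arm is in front of the booth with tip at about (300,155). Rising until joint 6 reaches its upper limit should tilt the tool outward, away from the singular straight elbow. I'll test that.

```bash
J='from cell import *;s=state();print(s["clock"],s["joint_positions"].round(1),s["eef_pos"].round(3),s["tcp_rot"].round(1))'
python3 -m inch '[0,0,0.05,0,0,0,0.1,0,0,0,0.15,0,0,0,0.2,0,0,0,0.25,0,0,0,0.3,0,0,0,0.35,0,0,0,0.4,0]'>/dev/null; python3 -c "$J"
python3 -m inch '[0,0,0.1,0,0,0,0.2,0,0,0,0.2,0]'>/dev/null; python3 -c "$J"
python3 -m inch '[0,0,0.1,0,0,0,0.2,0,0,0,0.2,0]'>/dev/null; python3 -c "$J"
```

```text
5.85 [-38.8   7.4  36.5  52.1  -2.  116.5 -98.8] [0.444 0.043 0.596] [178.2  -5.8  -5. ]
6.15 [-49.4   5.5  47.9  51.3  -1.7 116.4 -98.1] [0.435 0.036 0.618] [178.5  -8.8  -5.2]
6.45 [-61.5   4.2  60.4  49.8  -1.3 116.4 -97.5] [0.428 0.031 0.641] [178.9 -11.8  -5.1]
```

```bash
J='from cell import *;s=state();print(s["clock"],s["joint_positions"].round(1),s["eef_pos"].round(3),s["tcp_rot"].round(1))'
python3 -m inch '[0.05,0,0.3,0,0.05,0,0.3,0,0.05,0,0.3,0]'>/dev/null; python3 -c "$J"
python3 -m inch '[0.1,0,0.3,0,0.1,0,0.3,0,0.1,0,0.3,0]'>/dev/null; python3 -c "$J"
python3 -m inch '[0.1,0,0.3,0,0.1,0,0.3,0,0.1,0,0.3,0]'>/dev/null; python3 -c "$J"
python3 -m inch '[0,0,0.3,0,0,0,0.3,0]'>/dev/null; python3 -c "$J"
python3 -m inch '[0,0,0.3,0,0,0,0.3,0]'>/dev/null; python3 -c "$J"
```

```text
6.75 [-49.1   5.1  49.1  45.4  -1.9 116.4 -96.7] [0.441 0.027 0.662] [179.2 -15.   -5. ]
7.05 [-30.5   8.1  31.9  38.7  -2.7 116.4 -96.1] [0.47  0.022 0.681] [179.5 -18.   -5. ]
7.35 [-22.3  10.6  24.9  32.8  -3.3 116.4 -95.6] [0.493 0.018 0.7  ] [179.8 -21.1  -4.9]
7.55 [-25.2   9.   27.9  31.4  -3.4 116.5 -95.3] [0.48  0.017 0.723] [-179.9  -24.    -4.7]
7.75 [-27.9   7.7  30.9  29.8  -3.5 116.5 -95. ] [0.469 0.016 0.746] [-179.6  -27.    -4.6]
```

```bash
J='from cell import *;s=state();print(s["clock"],s["joint_positions"].round(1),s["eef_pos"].round(3),s["tcp_rot"].round(1))'
python3 -m inch '[0,0,0.3,0]'>/dev/null; python3 -c "$J"
python3 -m inch '[0,0,0.3,0]'>/dev/null; python3 -c "$J"
python3 -m inch '[-0.05,0,0.3,0]'>/dev/null; python3 -c "$J"
python3 -m inch '[-0.05,0,0.3,0]'>/dev/null; python3 -c "$J"
python3 -m inch '[-0.05,0,0.3,0]'>/dev/null; python3 -c "$J"
python3 -m inch '[-0.05,0,0.3,0]'>/dev/null; python3 -c "$J"
```

```text
7.85 [-28.7   7.4  32.   28.2  -3.7 116.4 -94.9] [0.466 0.015 0.76 ] [-179.4  -28.9   -4.6]
7.95 [-29.3   7.1  32.9  26.3  -3.9 116.4 -94.7] [0.461 0.014 0.776] [-179.2  -31.2   -4.6]
8.05 [-33.8   6.   37.3  25.5  -3.7 116.4 -94.6] [0.45  0.014 0.791] [-179.1  -33.2   -4.6]
8.15 [-39.3   4.9  42.8  24.5  -3.5 116.5 -94.5] [0.438 0.012 0.807] [-178.8  -35.3   -4.7]
8.25 [-45.8   3.9  49.1  23.4  -3.1 116.5 -94.5] [0.427 0.011 0.823] [-178.6  -37.5   -4.8]
8.35 [-53.6   3.1  56.4  22.2  -2.6 116.5 -94.4] [0.417 0.01  0.837] [-178.3  -39.6   -4.9]
```

```bash
J='from cell import *;s=state();print(s["clock"],s["joint_positions"].round(1),s["eef_pos"].round(3),s["tcp_rot"].round(1))'
python3 -m inch '[0,0,0.3,0]'>/dev/null
python3 -m inch '[0,0,0.3,0]'>/dev/null; python3 -c "$J"
python3 -m inch '[0,0,0.3,0]'>/dev/null
python3 -m inch '[0,0,0.3,0]'>/dev/null; python3 -c "$J"
python3 -m inch '[0,0,0.3,0]'>/dev/null; python3 -c "$J"
python3 -m inch '[0,0,0.3,0]'>/dev/null; python3 -c "$J"
```

```text
8.55 [-46.3   3.7  51.3  17.2  -4.7 116.5 -94. ] [0.412 0.01  0.866] [-177.9  -43.9   -4.8]
8.75 [-38.    4.4  46.   12.1  -7.4 116.5 -93.9] [0.407 0.007 0.893] [-177.5  -48.    -5.2]
8.85 [-34.5   4.8  44.6   9.6  -9.5 116.5 -93.8] [0.403 0.007 0.906] [-177.3  -50.1   -5.3]
8.95 [-31.1   5.2  44.5   7.2 -12.6 116.5 -93.8] [0.4   0.006 0.918] [-177.1  -52.1   -5.5]
```

```bash
python3 - <<'E'
from h import *
S=np.load("side0.npz");T=np.load("top0.npz")
for n,Z in(("side",S),("top",T)):
    P=Z["P"];g=Z["im"].max(2)
    b=(g<75)&(P[...,2]>.18)&(P[...,2]<.28)&(P[...,1]>.19)&(P[...,1]<.262)&(P[...,0]>.6)&(P[...,0]<.66)
    v,u=np.where(b);o=np.argsort(P[b][:,1])
    print(n,len(v));
    for k in o[:40:1 if n=="top" else 1]:print(u[k],v[k],g[v[k],u[k]],P[v[k],u[k]].round(4))
b=S["im"][215:275,195:275];cv2.imwrite("pics/d.png",cv2.resize(b,None,fx=9,fy=9,interpolation=cv2.INTER_CUBIC))
E
python3 -c "
import cv2,numpy as np
from h import proj
print(proj('side',[[.6227,.2165,z] for z in (.2,.21,.22,.23,.24)]).round(1).tolist())"
```

```text
side 89
232 237 32 [0.6259 0.2248 0.2194]
232 238 24 [0.626  0.2258 0.217 ]
232 239 25 [0.6257 0.2288 0.2164]
229 236 65 [0.6318 0.2315 0.229 ]
230 236 73 [0.629  0.2335 0.231 ]
231 237 36 [0.6265 0.2348 0.2288]
231 238 25 [0.6266 0.2358 0.2264]
228 236 62 [0.6335 0.2358 0.2331]
231 241 16 [0.6273 0.2361 0.2165]
231 239 17 [0.6267 0.2366 0.2238]
231 240 16 [0.627  0.2366 0.2204]
226 237 43 [0.6382 0.2385 0.2321]
229 237 38 [0.6306 0.2393 0.233 ]
231 244 15 [0.6276 0.2393 0.2092]
230 237 37 [0.6281 0.2395 0.2333]
231 243 20 [0.6271 0.2403 0.2137]
227 237 45 [0.6353 0.2405 0.2341]
228 237 43 [0.6327 0.241  0.2346]
222 237 66 [0.6475 0.2412 0.2346]
224 237 41 [0.6425 0.2415 0.2349]
230 238 29 [0.6279 0.2418 0.2321]
229 238 34 [0.6304 0.2419 0.2321]
225 237 47 [0.6399 0.2421 0.2355]
223 237 43 [0.6447 0.2427 0.236 ]
223 238 33 [0.645  0.2428 0.2327]
226 238 35 [0.6376 0.2429 0.2329]
227 238 34 [0.6351 0.2429 0.233 ]
224 238 28 [0.6424 0.2433 0.2333]
228 238 35 [0.6324 0.2441 0.2342]
222 238 51 [0.6471 0.2442 0.234 ]
230 239 29 [0.6276 0.2446 0.2314]
221 239 68 [0.6497 0.2449 0.2313]
225 
[... 1016 characters left out ...]
0.2127]
197 175 46 [0.631  0.2331 0.2271]
197 170 51 [0.645  0.2336 0.2265]
197 169 67 [0.6478 0.2336 0.2267]
198 170 66 [0.6481 0.2339 0.21  ]
197 171 42 [0.6428 0.2342 0.223 ]
196 169 58 [0.6458 0.2344 0.2371]
196 174 42 [0.6325 0.2345 0.2343]
197 173 46 [0.6379 0.2347 0.2194]
196 170 46 [0.6434 0.2347 0.2351]
197 174 46 [0.6352 0.2347 0.2187]
196 171 42 [0.6407 0.2347 0.2345]
196 173 40 [0.6354 0.2348 0.2334]
196 172 43 [0.6382 0.2349 0.2333]
196 168 72 [0.649  0.235  0.2347]
196 176 41 [0.6276 0.2351 0.2305]
197 172 44 [0.6411 0.2352 0.2172]
196 177 51 [0.6253 0.2355 0.2281]
196 175 40 [0.6308 0.2356 0.228 ]
[[234.2, 240.4], [233.9, 237.5], [233.6, 234.6], [233.3, 231.7], [233.0, 228.7]]
```

View pics/d.png

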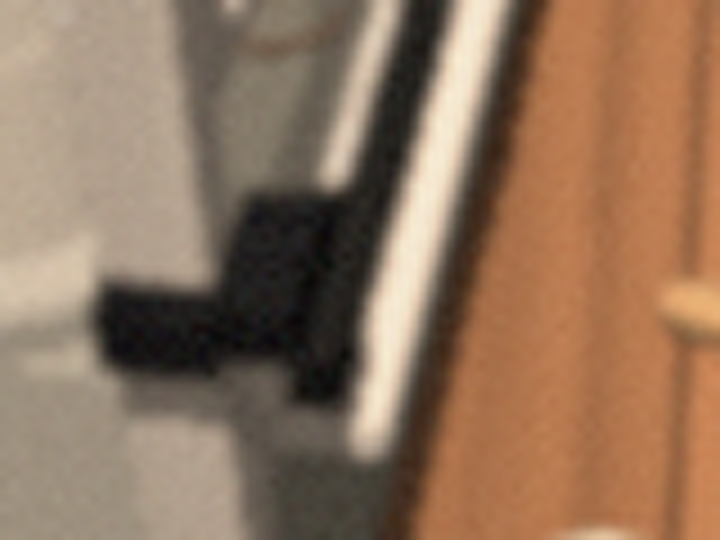

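```bash
J='from cell import *;s=state();print(s["clock"],s["joint_positions"].round(1),s["eef_pos"].round(4),s["tcp_rot"].round(1))'
python3 -m inch '[0.03,0.01,-0.03,0,0.06,0.02,-0.06,0,0.09,0.03,-0.09,0,0.12,0.044,-0.13,0,0.12,0.044,-0.175,0,0.12,0.044,-0.22,0,0.12,0.044,-0.265,0,0.12,0.044,-0.31,0,0.12,0.044,-0.355,0,0.12,0.044,-0.4,0,0.12,0.044,-0.445,0,0.12,0.044,-0.49,0,0.12,0.044,-0.535,0,0.12,0.044,-0.58,0,0.12,0.044,-0.62,0,0.12,0.044,-0.62,0]'; python3 -c "$J"
```

```text
clock: 10.55
eef_pos: [0.5242, 0.0517, 0.3258]
tcp_rot: [-177.0, -52.0, -5.5]
force: [1.4, -0.2, 0.2]
width: -0.0001
grasp_force: 0.0
10.55 [   0.6  -15.1  -14.   128.5   31.1   18.1 -134.2] [0.5242 0.0517 0.3258] [-177.   -52.    -5.5]
```

```bash
J='from cell import *;s=state();print(s["clock"],s["joint_positions"].round(1),s["eef_pos"].round(4),s["tcp_rot"].round(1))'
python3 -m inch '[0.03,0,-0.03,0,0.04,0,-0.07,0,0.04,0,-0.11,0,0.04,0,-0.15,0,0.04,0,-0.15,0]'; python3 -c "$J"
python3 -m inch '[0,0,-0.03,0,0,0,-0.06,0,0,0,-0.09,0,0,0,-0.09,0]'; python3 -c "$J"
```

```text
clock: 11.05
eef_pos: [0.5626, 0.0499, 0.2268]
tcp_rot: [-178.2, -48.1, -4.3]
force: [0.1, 0.6, -0.7]
width: -0.0001
grasp_force: 0.0
11.05 [  27.6   -0.4  -40.6  129.8   73.    11.4 -174.5] [0.5626 0.0499 0.2268] [-178.2  -48.1   -4.3]
clock: 11.45
eef_pos: [0.5663, 0.0475, 0.1892]
tcp_rot: [-178.9, -44.4, -3.8]
force: [0.2, 0.5, 0.3]
width: 0.0003
grasp_force: 0.0
11.45 [  -8.3    3.1   -4.8  130.1   72.9   11.4 -174.6] [0.5663 0.0475 0.1892] [-178.9  -44.4   -3.8]
```

```bash
J='from cell import *;s=state();print(s["clock"],s["joint_positions"].round(1),s["eef_pos"].round(4),s["tcp_rot"].round(1))'
python3 -m inch '[0,0,-0.1,0,0,0,-0.12,0,0,0,-0.12,0,0,0,-0.12,0]'>/dev/null; python3 -c "$J"
python3 -m inch '[0,0,-0.08,0,0,0,-0.08,0,0,0,-0.08,0,0,0,-0.08,0]'>/dev/null; python3 -c "$J"
```

```text
11.85 [  -2.     9.9  -10.4  127.8   74.1   11.4 -174.6] [0.5784 0.0452 0.1428] [-179.7  -40.    -3.2]
12.25 [  -1.1   16.   -10.8  125.5   75.1   11.4 -174.6] [0.5889 0.0439 0.1002] [179.8 -36.3  -2.7]
```

```bash
J='from cell import *;s=state();print(s["clock"],s["joint_positions"].round(1),s["eef_pos"].round(4),s["tcp_rot"].round(1),s["force"].round(1))'
python3 -m inch '[-0.03,0.003,-0.01,0,-0.03,0.003,-0.05,0,-0.03,0.003,-0.05,0]'>/dev/null; python3 -c "$J"
python3 -m inch '[-0.01,0.003,-0.02,0,-0.01,0.003,-0.03,0,-0.01,0.003,-0.03,0]'>/dev/null; python3 -c "$J"
```

```text
12.55 [  -2.5   16.9  -10.1  127.3   74.4   11.4 -174.6] [0.5667 0.0463 0.0769] [179.4 -33.6  -2.3] [ 0.1 -0.6 -0.5]
12.85 [  -3.6   18.4   -9.2  127.2   74.    11.4 -174.6] [0.5623 0.0493 0.062 ] [179.2 -32.1  -2.2] [-0.8 -0.1  0.1]
```

```bash
J='from cell import *;s=state();print(s["clock"],s["joint_positions"].round(1),s["eef_pos"].round(4),s["tcp_rot"].round(1),s["force"].round(1))'
python3 -m inch '[0.01,0,0.005,-1,0.02,0,0.01,-2,0.03,0,0.013,-3,0.035,0,0.013,-3,0.035,0,0.013,-3]'>/dev/null; python3 -c "$J"
python3 - <<'E'
from h import *
im,d,P=cloud("side");cv2.imwrite("pics/e.png",cv2.resize(im[150:310,180:390],None,fx=3.7,fy=3.7,interpolation=cv2.INTER_CUBIC))
E
```

```text
13.35 [  -0.2   20.5  -13.9  121.3   63.1   16.3 -165.3] [0.598  0.049  0.0755] [179.3 -32.2  -5.2] [ 0.4  0.5 -0.6]
```

View pics/e.png

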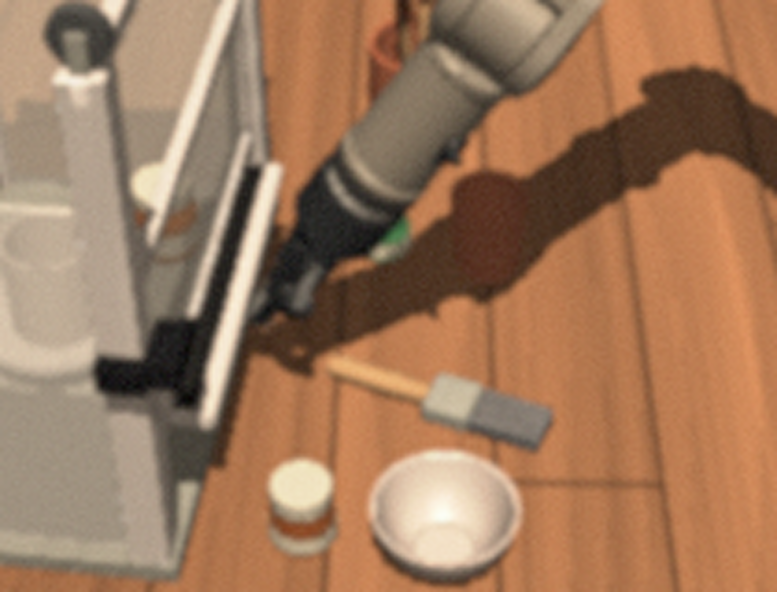

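The fingertips sit just under the lip near its middle (crop 265,300), clear of the jars, brush and bowl. Next I'll push up gently.

```bash
J='from cell import *;s=state();print(s["clock"],s["eef_pos"].round(4),s["tcp_rot"].round(1),s["force"].round(1))'
python3 -m inch '[0,0,0.005,0,0,0,0.01,0,0,0,0.015,0]'>/dev/null; python3 -c "$J"
python3 -m inch '[0,0,0.004,0,0,0,0.008,0,0,0,0.012,0]'>/dev/null; python3 -c "$J"
python3 -m inch '[0,0,0.004,0,0,0,0.008,0,0,0,0.012,0]'>/dev/null; python3 -c "$J"
```

```text
13.7 [0.5962 0.0488 0.0896] [179.2 -32.   -5.1] [ 0.2 -0.5 -0.1]
14.0 [0.595  0.0487 0.1004] [179.1 -31.9  -5.2] [-1.8  0.6 -4.8]
14.3 [0.5949 0.0487 0.1124] [179.1 -31.9  -5.2] [-5.2 -0.  -4.7]
```

```bash
J='from cell import *;s=state();print(s["clock"],s["eef_pos"].round(4),s["tcp_rot"].round(1),s["force"].round(1))'
python3 -m inch '[0,0,0.008,0,0,0,0.016,0,0,0,0.024,0,0,0,0.032,0,0,0,0.04,0,0,0,0.048,0,0,0,0.056,0,0,0,0.064,0,0,0,0.072,0,0,0,0.08,0,0,0,0.08,0]'>/dev/null; python3 -c "$J"
cat > lip.py <<'E'
from h import *
for n in("side","top"):
    im,d,P=cloud(n);Q=P.reshape(-1,3);np.savez(n+"1.npz",im=im,P=P)
    # booth coords relative to lip-edge line
    a=np.radians(-5.0);bx=np.array([np.cos(a),np.sin(a)]);by=np.array([-np.sin(a),np.cos(a)])
    r=Q[:,:2]-[.6085,.05];X=r@bx;Y=r@by;z=Q[:,2]
    for lo,hi in((.08,.14),(-.14,-.08)):
        k=(X>-.004)&(X<.012)&(Y>lo)&(Y<hi)&(z>.08)&(z<.3)
        print(n,"lip",lo,k.sum(),"z p50,p75,p90",np.percentile(z[k],[50,75,90]).round(4) if k.any() else None)
    g=im.reshape(-1,3).max(1)
    k=(g<75)&(X>-.01)&(X<.012)&(Y>.165)&(Y<.2)&(z>.19)&(z<.26)
    print(n,"ptr",k.sum(),"z p2,98",np.percentile(z[k],[2,50,98]).round(4),"Ymin",Y[k].min().round(4))
    cv2.imwrite(f"pics/{n}_{state()['clock']:.2f}.png",im)
E
python3 lip.py
```

```text
15.4 [0.595  0.0487 0.1937] [179.1 -31.9  -5.2] [-11.5  -0.4   1.8]
side lip 0.08 72 z p50,p75,p90 [0.1995 0.2006 0.2013]
side lip -0.14 59 z p50,p75,p90 [0.2009 0.2022 0.2039]
side ptr 22 z p2,98 [0.2123 0.2321 0.2352] Ymin 0.1833
top lip 0.08 96 z p50,p75,p90 [0.2008 0.2021 0.2034]
top lip -0.14 122 z p50,p75,p90 [0.2011 0.2024 0.2037]
top ptr 52 z p2,98 [0.215  0.2305 0.2373] Ymin 0.1709
```

```bash
J='from cell import *;s=state();print(s["clock"],s["eef_pos"].round(4),s["tcp_rot"].round(1),s["force"].round(1))'
python3 -m inch '[0,0,0.006,0,0,0,0.012,0,0,0,0.018,0,0,0,0.023,0,0,0,0.025,0,0,0,0.025,0]'>/dev/null; python3 -c "$J"
python3 lip.py; python3 - <<'E'
import cv2,numpy as np,glob
S=np.load("side1.npz");T=np.load("top1.npz")
a=cv2.resize(S["im"][195:275,205:285],(560,560),interpolation=cv2.INTER_CUBIC)
for n,Z in(("s",S),("t",T)):
    P=Z["P"];g=Z["im"].max(2);r=P[...,:2]-[.6085,.05]
    X=r@[.9962,-.0872];Y=r@[.0872,.9962]
    for y in np.arange(.158,.2,.004):
        k=(abs(Y-y)<.002)&(g<80)&(X>-.012)&(X<.015)&(P[...,2]>.19)&(P[...,2]<.26)
        if k.any():print(n,round(y,3),k.sum(),P[k][:,2].min().round(4),P[k][:,2].max().round(4))
cv2.imwrite("pics/f.png",a)
E
```

```text
16.1 [0.5949 0.0487 0.218 ] [179.1 -31.8  -5.2] [-8.8  0.3 -1.3]
side lip 0.08 75 z p50,p75,p90 [0.2235 0.2249 0.2257]
side lip -0.14 57 z p50,p75,p90 [0.2256 0.2264 0.2279]
side ptr 32 z p2,98 [0.2104 0.2294 0.2361] Ymin 0.1748
top lip 0.08 106 z p50,p75,p90 [0.2251 0.2262 0.2274]
top lip -0.14 130 z p50,p75,p90 [0.2253 0.2267 0.2282]
top ptr 54 z p2,98 [0.2133 0.2302 0.2382] Ymin 0.17
s 0.174 1 0.2221 0.2221
s 0.178 3 0.2143 0.2201
s 0.182 3 0.2292 0.2301
s 0.186 5 0.2205 0.2319
s 0.19 6 0.2097 0.233
s 0.194 5 0.2309 0.2365
s 0.198 12 0.2211 0.2358
t 0.17 3 0.2207 0.2255
t 0.174 8 0.2175 0.2316
t 0.178 4 0.2119 0.2328
t 0.182 8 0.2133 0.2304
t 0.186 9 0.2197 0.2374
t 0.19 11 0.2288 0.2382
t 0.194 9 0.2234 0.2384
t 0.198 11 0.2214 0.2383
```

View pics/f.png

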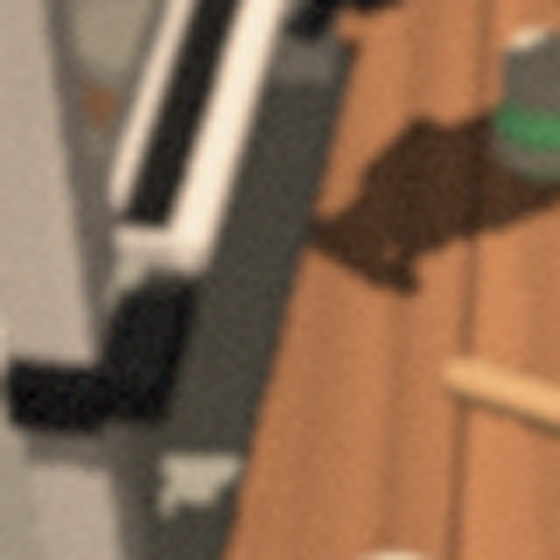

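```bash
python3 - <<'E'
from h import *
bx=np.array([.9962,-.0872,0]);by=np.array([.0872,.9962,0]);o=np.array([.6085,.05,0])
S=np.load("side1.npz")["im"]
f=lambda L:(proj("side",[o+bx*x+by*y+np.array([0,0,z]) for x,y,z in L])-[205,195]).round(1)*7
print("lip end top front(X=.006),back;mid front",f([(.003,.15,.225),(.033,.15,.225),(0,.15,.219)]).tolist())
for m in(.219,.2225,.226):print(m,"tip,up,low(.18),up,low(.19)",f([(0,.167,m),(0,.18,m+.012),(0,.18,m-.012),(0,.192,m+.012),(0,.192,m-.012)]).round(0).tolist())
g=S.max(2)[230:262,215:240]
print(g)
E
```

```text
lip end top front(X=.006),back;mid front [[199.5, 233.79999999999998], [118.29999999999998, 228.20000000000002], [208.6, 247.09999999999997]]
0.219 tip,up,low(.18),up,low(.19) [[200.0, 279.0], [190.0, 279.0], [195.0, 328.0], [183.0, 302.0], [188.0, 351.0]]
0.2225 tip,up,low(.18),up,low(.19) [[199.0, 272.0], [189.0, 272.0], [194.0, 321.0], [182.0, 295.0], [188.0, 344.0]]
0.226 tip,up,low(.18),up,low(.19) [[198.0, 265.0], [188.0, 265.0], [193.0, 314.0], [181.0, 288.0], [187.0, 337.0]]
[[165 135 116 104  99 103 136 172 189 195 193 196 199 202 209 223 226 225
  217 180 128  82  70  71  73]
 [173 143 114 103 100 101 124 159 180 179 179 176 178 181 196 207 219 210
  190 158 107  78  72  70  73]
 [176 148 119 105 103 104 129 161 179 179 170 155 158 161 171 190 197 190
  165 137  91  72  74  74  69]
 [181 148 120  99 104 108 142 170 181 173 149 122 116 122 131 142 153 153
  133 105  81  76  70  73  77]
 [179 151 117 102 106 115 141 168 171 156 123  93  84  87  90  89 102 101
   90  78  70  71  71  75  72]
 [178 152 121 105 107 126 145 153 145 120  90  69  63  64  58  60  61  60
   61  73  68
[... 2048 characters left out ...]
53  52  49  43  47  56  69  73  72  73
   73  75  73  71  69  75  71]
 [ 52  50  42  49  62  82  79  83  70  63  61  60  64  67  72  72  73  75
   74  77  73  70  75  74  71]
 [ 79  84  76  79  74  88  89  85  79  76  71  73  70  71  72  71  72  73
   73  73  70  73  74  72  68]
 [104 104 104  99  93  95  91  82  80  75  75  70  72  70  72  75  73  73
   71  71  76  71  73  69  72]
 [108 109 110 108  97  96  91  87  82  75  72  73  76  85  98  98  99  95
  101  93  98  99  93  90  78]
 [119 114 110 104 104  98  87  87  83  77  77  74  85 117 140 146 142 144
  144 141 147 145 140 129 106]
 [144 134 123 118 112 105  93  86  83  73  70  76  91 134 165 178 175 174
  178 176 175 177 175 150 125]]
```

```bash
J='from cell import *;s=state();print(s["clock"],s["eef_pos"].round(4),s["tcp_rot"].round(1),s["force"].round(1))'
python3 -m inch '[0,0,0.001,0,0,0,0.002,0,0,0,0.003,0,0,0,0.003,0]'>/dev/null; python3 -c "$J"
python3 -m inch '[0,0,-0.004,0,0,0,-0.01,0,-0.01,0,-0.02,0,-0.04,0,-0.03,0,-0.08,0,-0.03,0,-0.08,0,-0.03,0]'>/dev/null; python3 -c "$J"
python3 lip.py; python3 - <<'E'
import cv2,numpy as np
S=np.load("side1.npz")["im"];T=np.load("top1.npz")["im"]
a=cv2.resize(S[205:265,205:255],(480,576),interpolation=cv2.INTER_CUBIC)
b=cv2.resize(T[150:200,180:230],(300,300),interpolation=cv2.INTER_CUBIC)
c=np.zeros((576,790,3),np.uint8);c[:,:480]=a;c[:300,485:785]=b
cv2.imwrite("pics/g.png",c)
from h import *
bx=np.array([.9962,-.0872,0]);by=np.array([.0872,.9962,0]);o=np.array([.6085,.05,0])
print(proj("side",[o+by*.15+[0,0,.2225],o+by*.167+[0,0,.2225]]),proj("top",[o+by*.15+[0,0,.2225],o+by*.167+[0,0,.2225]]))
E
```

```text
16.6 [0.5949 0.0487 0.2206] [179.1 -31.8  -5.2] [-7.8 -0.5 -3.9]
17.2 [0.5138 0.0487 0.1917] [179.  -32.1  -5. ] [ 0.8  0.7 -0.1]
side lip 0.08 76 z p50,p75,p90 [0.2259 0.2275 0.2282]
side lip -0.14 56 z p50,p75,p90 [0.2279 0.2291 0.2302]
side ptr 32 z p2,98 [0.2117 0.2304 0.2352] Ymin 0.1756
top lip 0.08 106 z p50,p75,p90 [0.2281 0.2293 0.2301]
top lip -0.14 128 z p50,p75,p90 [0.2276 0.2292 0.2307]
top ptr 55 z p2,98 [0.2142 0.2322 0.2384] Ymin 0.1708
[[234.70514745 229.26256321]
 [233.39647477 233.81472701]] [[209.39081298 178.77912429]
 [203.26673415 178.18892564]]
```

View pics/g.png

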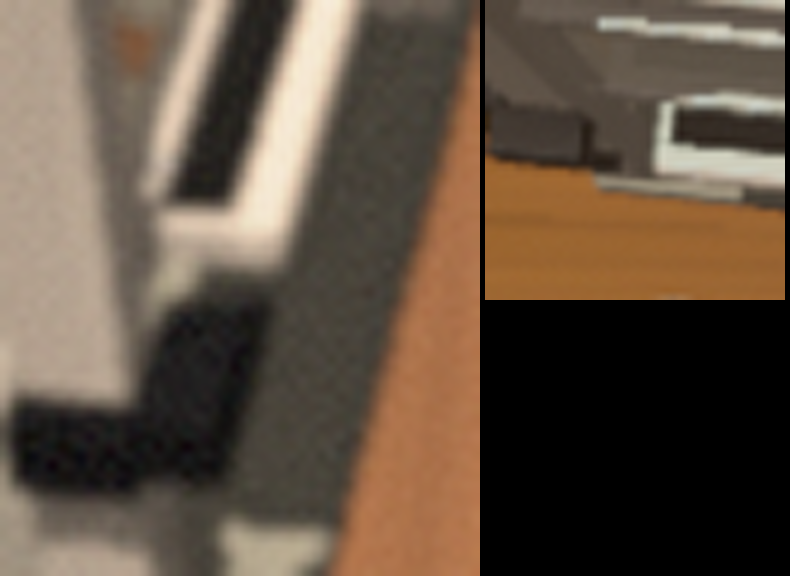

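The lip stayed put after release. Its left end (crop 230,240) is level with the pointer nub (crop 250,300 in the side view; 605,158 in the top view). Next, the fan button.

```bash
python3 - <<'E'
from h import *
for n in("side1","top1"):
    Z=np.load(n+".npz");Q=Z["P"].reshape(-1,3)
    for nm,c,r in(("fan",(.53,.37),.03),("lamp",(.547,.442),.02)):
        k=(np.hypot(Q[:,0]-c[0],Q[:,1]-c[1])<r)&(Q[:,2]>.058)&(Q[:,2]<.08)
        q=Q[k];print(n,nm,k.sum(),"mid of extent",((np.percentile(q,2,0)+np.percentile(q,98,0))/2).round(4),"mean",q.mean(0).round(4),"med z",np.median(q[:,2]).round(4),"ext",np.ptp(q[:,:2],0).round(3))
E
```

```text
side1 fan 194 mid of extent [0.5309 0.3746 0.064 ] mean [0.5311 0.3736 0.0647] med z 0.0652 ext [0.048 0.047]
side1 lamp 77 mid of extent [0.5497 0.4451 0.0636] mean [0.5502 0.4445 0.0636] med z 0.0644 ext [0.028 0.031]
top1 fan 132 mid of extent [0.5303 0.368  0.0643] mean [0.5295 0.367  0.0651] med z 0.0658 ext [0.048 0.046]
top1 lamp 50 mid of extent [0.551  0.439  0.0636] mean [0.549  0.4385 0.063 ] med z 0.0636 ext [0.032 0.033]
```

```bash
J='from cell import *;s=state();print(s["clock"],s["joint_positions"].round(1),s["eef_pos"].round(4),s["tcp_rot"].round(1),s["force"].round(1))'
python3 -m inch '[0,0.04,0,4,0,0.08,0,8,0,0.12,0,12,0,0.16,0,17,0.005,0.2,0,22,0.01,0.24,0,26,0.012,0.28,-0.02,31,0.014,0.322,-0.05,35,0.014,0.322,-0.075,35,0.014,0.322,-0.08,35,0.014,0.322,-0.08,35]'>/dev/null; python3 -c "$J"
```

```text
18.4 [ -11.6   24.3  -34.6  112.4   55.4   24.1 -147.5] [0.5325 0.371  0.112 ] [179.2 -32.1  29.8] [ 0.1 -0.5  1.1]
```

```bash
J='from cell import *;s=state();print(s["clock"],s["eef_pos"].round(4),s["tcp_rot"].round(1),s["force"].round(1))'
python3 -m inch '[-0.002,0,-0.01,0,-0.003,0,-0.018,0,-0.003,0,-0.022,0]'>/dev/null; python3 -c "$J"
python3 -m inch '[0,0,-0.003,0,0,0,-0.005,0]'>/dev/null; python3 -c "$J"
python3 -m inch '[0,0,-0.002,0,0,0,-0.003,0]'>/dev/null; python3 -c "$J"
```

```text
18.7 [0.5301 0.3709 0.0922] [179.2 -32.3  29.7] [-0.1  0.4  0.3]
18.9 [0.5296 0.3711 0.0867] [179.2 -32.3  29.8] [-0.1 -1.1  2.9]
19.1 [0.5295 0.3712 0.0834] [179.2 -32.3  29.8] [ 0.7 -0.2  3.1]
```

```bash
J='from cell import *;s=state();print(s["clock"],s["eef_pos"].round(4),s["force"].round(1))'
python3 -m inch '[0,0,-0.001,0,0,0,-0.002,0]'>/dev/null; python3 -c "$J"
python3 -m inch '[0,0,-0.001,0,0,0,-0.002,0]'>/dev/null; python3 -c "$J"
python3 -m inch '[0,0,-0.001,0,0,0,-0.0015,0,0,0,-0.0015,0]'>/dev/null; python3 -c "$J"
```

```text
19.3 [0.5295 0.3712 0.0813] [ 0.8 -2.3  4. ]
19.5 [0.5297 0.3714 0.0807] [-7.2 -8.1 20.4]
19.8 [0.5298 0.3715 0.0806] [-9.4 -8.6 23.5]
```

The button has bottomed out: the force jumped to over 20 N after about 6 mm of travel. I'll let it go and check.

```bash
python3 -m inch '[0,0,0.01,0,0,0,0.03,0,0,0,0.07,0,-0.03,0,0.11,0,-0.07,0,0.14,0,-0.07,0,0.14,0]'; python3 lip.py; python3 - <<'E'
from h import *
Z=np.load("top1.npz");Z0=np.load("top0.npz");Q=Z["P"].reshape(-1,3)
k=(np.hypot(Q[:,0]-.53,Q[:,1]-.37)<.012);print("fan z",np.nanmedian(Q[k][:,2]).round(4))
S=np.load("side1.npz")["im"];S0=np.load("side0.npz")["im"]
for n,b in(("jar_a",(245,268,280,303)),("bowl",(276,270,324,310)),("brush",(265,243,332,273)),("jar_b",(272,198,293,220)),("cup",(300,196,324,226)),("lamp",(250,342,270,362))):
    u,v,x,y=b;print(n,cv2.absdiff(S[v:y,u:x],S0[v:y,u:x]).mean().round(1))
E
```

```text
clock: 20.4
eef_pos: [0.4535, 0.3763, 0.2211]
tcp_rot: [179.3, -32.6, 30.3]
force: [-0.1, 0.7, 0.5]
width: -0.0003
grasp_force: 0.0
side lip 0.08 73 z p50,p75,p90 [0.2266 0.2277 0.2286]
side lip -0.14 60 z p50,p75,p90 [0.2279 0.229  0.23  ]
side ptr 31 z p2,98 [0.2116 0.2296 0.2336] Ymin 0.1744
top lip 0.08 107 z p50,p75,p90 [0.2275 0.229  0.2299]
top lip -0.14 131 z p50,p75,p90 [0.2279 0.2294 0.2309]
top ptr 54 z p2,98 [0.214  0.2306 0.2368] Ymin 0.1707
fan z 0.0665
jar_a 4.9
bowl 58.6
brush 45.1
jar_b 4.9
cup 6.1
lamp 4.2
```

```bash
python3 -c "
from cell import *
print(finish_job())"
```

```text
the job is handed in; nothing more can be done
None
```

The job is handed in: the window's lip is level with the pointer to within about 2 mm as far as the cameras can tell and stays there, and the fan button was pressed fully down and sprang back. The push was on the lower front of the lip's rounded edge with fingertips tilted about 32°. Jars a and b, the cup and the lamp button looked unchanged at the end. The arm or its shadow covered the bowl and brush in that last picture, the mug and jar c inside the booth were not re-checked, and no verdict was shown.

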